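Close the rivet drawer and the rivet box

ROBOT

A 6-joint arm with a two-finger parallel gripper is mounted at the origin on the work surface. World frame = base frame: x ahead of the robot, y to its left, z up, the work surface at z = 0. Lengths are in m, angles in degrees, forces in N, time in s.
With the tool pointing down it reaches from about 0.4 to 0.825 m from the base axis. Payload 7 kg.
Tool frame: the origin (TCP) lies at the very end of the fingers, on their centre line; the grasp point (between the pads) lies 19 mm behind it; z points along the fingers, y is the direction in which the jaws open and shut (so a half turn about z gives the same grasp; the last joint's range is limited). The gripper opens to 88 mm and grips with 3 to 60 N. Pads are 19 mm wide; open, the fingers measure 130 mm over their backs; the gripper's body (78 mm by 193 mm) begins 47 mm behind the grasp point.
Start: joints at [-60.212, 20.546, 0.682, 0, -70.136, -16.507], TCP at [0.155, -0.657, 0.227] pointing down, gripper open.
Joint ranges: [-176.03, 176.03], [-82.01, 121.73], [-58.28, 71.71], [-173.87, 95.51], [-174.79, -0.11], [-173.66, 173.66]. Speed limits (degrees/s): [136.94, 136.94, 172.46, 180, 180, 180].

INTERFACE

Orientations are given as [roll, pitch, yaw] about the fixed x, y, z axes, in that order (R = Rz(yaw) Ry(pitch) Rx(roll)).
In Python, from plant import telemetry, snapshot, calibration, workorder gives the robot as it stands. The module is installed in compiled form; this text tells all that it offers.
- The arm moves only by the tool step_arm, never from a script. Its argument "plan" is text: rows parted by semicolons, each of 7 numbers parted by spaces: the finger opening in cm, from 0 to 8.76, then the shift along the tool's x, y, z in cm, then the turn, a rotation vector about the tool's x, y, z in degrees. A call has 1 to 12 rows; each row shifts and turns the commanded pose from where the row before left it, along the tool's axes as they then stand; what a row does not reach is not made up. A row lasts 1/12 s, in which the tool goes at most 41.7 mm and 7.16 degrees, less where a joint would pass 70% of its speed; a pose out of reach is approached as far as the arm can. A call with a gripper value outside its range is refused whole. The fingers move at their own pace and stop on an object; the grip force is fixed at half the most. Time passes only in rows, so rows that do not move let the fingers close. It gives the time, the measured TCP pose, the force and the opening at its end, in the units of the state.
- telemetry.get_obs(): the state, without advancing time (a new reading comes with each control period).
- snapshot(name): name is "scene" or "top"; returns the picture (384x512x3 uint8, blue, green, red); there is no depth.
- calibration(name): a dict with "K" (3x3 intrinsics, pixels), "camera_from_world" (4x4, takes a point from world to camera coordinates). Camera axes: x right, y up, looking along -z (the intrinsics and any distortion apply to the point x, -y, -z); pixel columns grow to the right and rows downward; lengths in m; the calibration is good to about 2 mm. A picture is of the moment at which its call begins. calibration takes no time and is no camera call.
- workorder.close_job(): hands the job in, once; it reports no verdict.
The state is a dict: "clock": time; "joint_pos": joint angles; "qvel": joint speeds; "tau": joint torques, N m; "tool_pos": TCP position; "orientation": TCP orientation; "force": force on the tool from outside, world axes, zero at the start; "moment": the same for the moment, N m; "opening": finger opening in m.
Only numpy, scipy, OpenCV 4.12 (cv2) and the standard library are available. Lean on these libraries where they do the work, as an engineer would, in place of code of your own. Each camera call takes 0.05 s, during which the arm holds its last target.

TASK

Close up the rivet store with the fingertips: push the drawer with the scooped front fully home, and push the lid of the rivet box over until it lies shut. Only push, without slamming - grip and lift nothing - and leave the knobbed drawer standing open just as it is with the anvil in it, and everything else on the bench where it lies.

Things in the scene. Friction and masses are not known exactly. Their poses are not given: they have to be found in the camera images.
- scoop_drawer (a joint): how far the drawer with the scooped front stands out of its chest, m: 0 = fully shut, largest 0.11; a stiffly running slide that stays where it is left (about 1.5 N of friction)
- scoop_drawer_front (a point): middle of the flat outer face of the scooped drawer's front, 30 mm above the bench; moves with the drawer. The front is a wooden panel 96 mm wide, from 4 to 62 mm above the bench, 10 mm thick, with a 34 mm wide, 14 mm deep finger scoop cut out of the middle of its top edge and no knob; its inner face carries a cork lining that the fingers must not press on. Its x axis points straight into the chest (the way it shuts), y to its left seen along x, z up
- scoop_chest: low plywood chest screwed to the bench, 150 mm deep, 100 mm wide, 65 mm high, with one drawer, the scooped one, whose front covers the chest's whole front. Origin on the bench at the middle of its front edge; x points from front to back, z up
- knob_drawer (a joint): how far the drawer with the brass knob stands out of its chest, m: 0 = shut, 0.11 = fully out
- knob_drawer_front (a point): middle of the outer face of the knobbed drawer's front, 30 mm above the bench; the front is a 96 x 58 mm wooden panel with a round brass knob (22 mm across, standing 20 mm out). Axes as for the scooped drawer
- knob_chest: a second chest just like scoop_chest, screwed to the bench, holding the knobbed drawer. Origin and axes as for scoop_chest
- anvil: small steel rivet anvil, waisted, 30 mm across and 27 mm high, standing loose in the open knobbed drawer; origin at the centre of its underside
- rivet_box: open-topped plywood box with rivets, screwed to the bench, 95 mm deep (x), 110 mm wide (y), 60 mm high, with a hinged wooden lid. Origin on the bench at the middle of its front edge; x points from front to back, z up
- rivet_lid (a joint): angle of the rivet box's lid, rad: 0 = shut flat on the box, 1.57 = standing upright, up to 1.8; a stiff hinge (about 0.10 N m of friction): it stays at any angle and has to be pushed all the way
- rivet_lid_hinge (a point): on the hinge line, which runs along y at the top of the box's rear wall (95 mm behind the front, 60.5 mm above the bench), middle of the box's width. This frame turns with the lid: its -x axis points along the lid to the free edge, its z axis out of the lid's outer face
- rivet_lid_edge (a point): middle of the lid's free edge at its outer face, 95 mm from the hinge; the lid is a flat panel 95 x 110 mm, 8 mm thick, its underside in the hinge plane and lined with a 2 mm cork sheet that the fingers must not press on
- spool: wooden thread spool, 40 mm across, 45 mm high, standing in front of the chests and box; a bystander; origin at its underside
- jar: small closed glass jar, 40 mm across, 55 mm high, standing in front of the chests and box; a bystander; origin at its underside
- hammer: hammer lying near the robot; a bystander
- brush: brush lying near the robot; a bystander
- screwdriver: screwdriver lying to the right; a bystander
- mug: white mug, 76 mm across, 85 mm high, standing to the left; a bystander
- block: dark wooden block, 100 x 60 x 30 mm, lying to the left; a bystander

How it is judged:
By the outcome, as a careful person would: the job done as asked, in the order asked, and still so for the second after the job is handed in, with the robot touching nothing.
It also fails if it takes over 48 s, if anything falls off the work surface, if the arm or the gripper's body presses on something with over 40 N, if the wrist force passes 120 N, or if a joint passes its speed limit or range.

## Working session

There is one attempt and no reset: what is moved stays moved. The work goes in short steps, Python scripts to look and compute and a tool call to move; the robot and the scene stay as the last step left them, time stands still between calls to the robot, and variables do not carry over. Pictures are saved under pics/ and viewed, and the job is handed in when it is done.

Besides the shell and the picture viewer there is one more tool, called after "Emit:" as name(argument=value, ...) on one line, values as JSON. step_arm: Moves the arm, as the interface text tells. Its arguments: {"type":"object","properties":{"plan":{"type":"string"}},"required":["plan"]}

```bash
mkdir -p pics; python3 - <<'E'
from plant import telemetry, snapshot, calibration
import cv2
for n in("scene","top"):
    cv2.imwrite(f"pics/{n}0.png",snapshot(n)); c=calibration(n); print(n,c)
print(telemetry.get_obs())
E
```

```text
scene {'K': array([[389.56976671,   0.        , 251.1886467 ],
       [  0.        , 389.56976671, 190.64814947],
       [  0.        ,   0.        ,   1.        ]]), 'camera_from_world': array([[-0.87485156,  0.48422921, -0.01252271,  0.40075622],
       [-0.3749288 , -0.66055823,  0.65045462,  0.14505016],
       [ 0.30669715,  0.57374637,  0.75944188, -1.32327123],
       [ 0.        ,  0.        ,  0.        ,  1.        ]])}
top {'K': array([[350.12031705,   0.        , 259.28864728],
       [  0.        , 350.12031705, 192.45852924],
       [  0.        ,   0.        ,   1.        ]]), 'camera_from_world': array([[-0.01057354, -0.99989746, -0.00965746,  0.01445877],
       [ 0.98562281, -0.01205033,  0.16853033, -0.47534616],
       [-0.16862943, -0.00773665,  0.98564916, -0.95304425],
       [ 0.        ,  0.        ,  0.        ,  1.        ]])}
{'clock': 0.1, 'joint_pos': array([-6.02118153e+01,  2.05883139e+01,  6.39634807e-01, -1.77789039e-02,
       -7.01363678e+01, -1.65064657e+01]), 'qvel': array([ 0.09911372, -0.14029358,  0.07981439,  0.19729769,  0.02446744,
        0.0741742 ]), 'tau': array([-5.44575414e-04, -5.84164882e+01,  2.93748808e+01,  7.01536372e+00,
        1.02016755e-02, -4.61206275e-05]), 'tool_pos': array([ 0.15494333, -0.65652837,  0.2257098 ]), 'orientation': array([ 1.79913709e+02, -8.14068077e-03, -1.66724328e+02]), 'force': array([-0.27099482, -0.3814566 ,  0.38899193]), 'moment': array([0.02369714, 0.03049687, 0.01199958]), 'opening': 0.08753456570443842}
```

View pics/scene0.png

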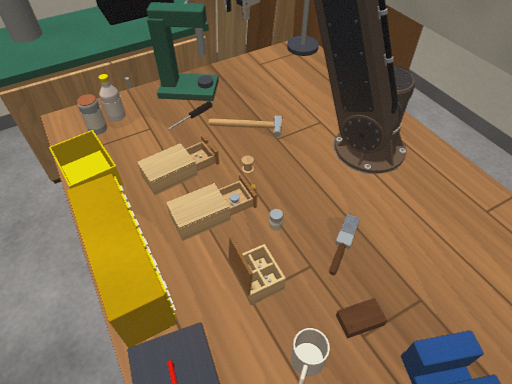

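View pics/top0.png

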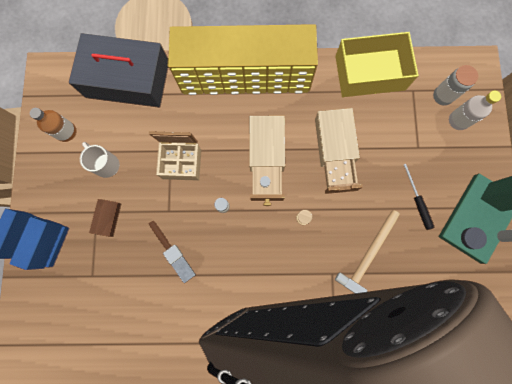

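Top view: rivet box around (180,158), with its lid up at the far side near (175,137). The knob chest is at (267,145), with the anvil at (265,182) and the knob at (267,203). The scoop chest is at (338,135), its front around (343,188). The spool is at (304,217) and the jar at (221,204). I'll enlarge these for corners.

```bash
python3 - <<'E'
import cv2
t=cv2.imread("pics/top0.png");s=cv2.imread("pics/scene0.png")
cv2.imwrite("pics/a.png",cv2.resize(t[100:225,300:370],None,fx=4.6,fy=4.6,interpolation=cv2.INTER_CUBIC))
cv2.imwrite("pics/b.png",cv2.resize(t[120:190,140:215],None,fx=8,fy=8,interpolation=cv2.INTER_CUBIC))
cv2.imwrite("pics/c.png",cv2.resize(s[130:310,130:300],None,fx=3.3,fy=3.3,interpolation=cv2.INTER_CUBIC))
E
```

```text
(no output)
```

View pics/a.png

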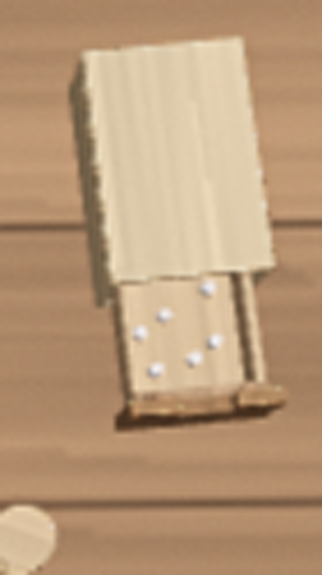

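View pics/b.png

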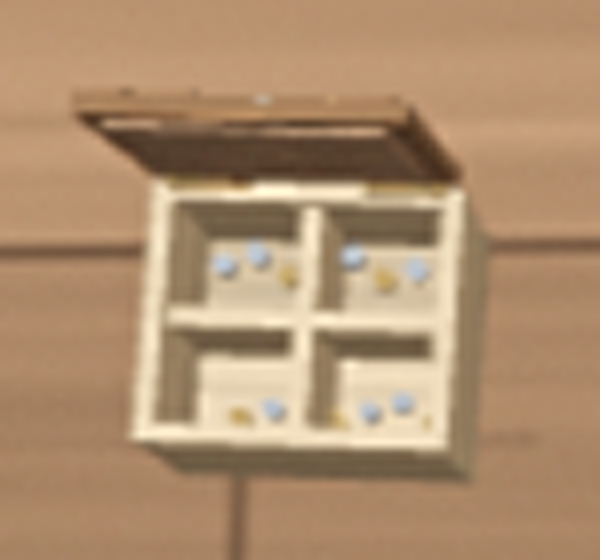

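View pics/c.png

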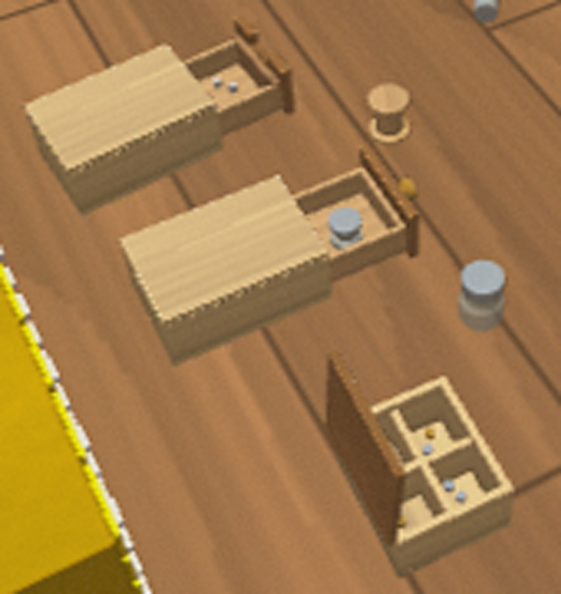

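```bash
cat > h.py <<'E'
import numpy as np
from plant import calibration
C={n:calibration(n) for n in("scene","top")}
def ray(n,u,v):
    c=C[n];R=c["camera_from_world"][:3,:3];t=c["camera_from_world"][:3,3];d=np.linalg.inv(c["K"])@[u,v,1]
    return -R.T@t, R.T@(d*[1,-1,-1])
def onz(n,u,v,z):
    o,d=ray(n,u,v);return o+d*(z-o[2])/d[2]
def tri(u,v,us,vs):
    o,d=ray("top",u,v);p,e=ray("scene",us,vs)
    s=np.linalg.lstsq(np.c_[d,-e],p-o,rcond=None)[0];a=o+d*s[0];b=p+e*s[1];return (a+b)/2,np.linalg.norm(a-b)
def proj(n,P):
    c=C[n];q=c["camera_from_world"]@[*P,1];q=c["K"]@(q[:3]*[1,-1,-1]);return q[:2]/q[2]
E
python3 - <<'E'
from h import *
np.set_printoptions(precision=4,suppress=True)
A=lambda x,y:((x+.5)/4.6-.5+300,(y+.5)/4.6-.5+100)
B=lambda x,y:((x+.5)/8-.5+140,(y+.5)/8-.5+120)
S=lambda x,y:((x+.5)/3.3-.5+130,(y+.5)/3.3-.5+130)
P={}
print("scoop chest BL BR FR FL")
c=[onz("top",*A(*p),.065) for p in[(84,52),(243,40),(273,267),(106,280)]]
for p in c:print(p)
print([np.linalg.norm(c[i]-c[(i+1)%4]) for i in range(4)])
for i,j in((0,3),(1,2)):
    d=c[i]-c[j];print("yaw",np.degrees(np.arctan2(d[1],d[0])))
d=c[3]-c[2];print("front perp yaw",np.degrees(np.arctan2(-d[0],d[1])))
print("front top L,R outer", [onz("top",*A(*p),.062) for p in[(130,415),(287,402)]])
print("box top: BL BR FR FL z=.06")
b=[onz("top",*B(*p),.06) for p in[(152,182),(465,185),(447,452),(133,438)]]
for p in b:print(p)
print([np.linalg.norm(b[i]-b[(i+1)%4]) for i in range(4)])
d=b[3]-b[2];print("perp yaw",np.degrees(np.arctan2(-d[0],d[1])))
d=b[0]-b[1];print("perp yaw",np.degrees(np.arctan2(-d[0],d[1])))
print("lid edges tri L (top 75,95 / scene 402,470?)",tri(*B(75,95),*S(402,474)),tri(*B(405,103),*S(333,352)))
print("spool top",onz("top",304.5,217,.045),"jar",onz("top",221.5,204.5,.055),"knob",onz("top",267,203,.03))
print("anvil top",onz("top",265,182,.04))
for p in[(249,164),(285,164),(252,198),(283,198),(249,116),(284,116)]:print("knobchest",p,onz("top",*p,.065))
E
```

```text
scoop chest BL BR FR FL
[ 0.7071 -0.1621  0.065 ]
[ 0.7136 -0.2617  0.065 ]
[ 0.5669 -0.2719  0.065 ]
[ 0.5601 -0.1698  0.065 ]
[np.float64(0.09978582923776615), np.float64(0.14702082886974097), np.float64(0.10225085466679197), np.float64(0.1472308778799096)]
yaw 2.99919856656317
yaw 3.958763283093619
front perp yaw 3.8312871803571893
front top L,R outer [array([ 0.4769, -0.1814,  0.062 ]), array([ 0.4837, -0.2762,  0.062 ])]
box top: BL BR FR FL z=.06
[0.6211 0.2953 0.06  ]
[0.6184 0.1832 0.06  ]
[0.521  0.1877 0.06  ]
[0.5275 0.2984 0.06  ]
[np.float64(0.1120961977345671), np.float64(0.09750346771047949), np.float64(0.11092570487345846), np.float64(0.09365884936383066)]
perp yaw -3.329405927501616
perp yaw -1.3532077097620006
lid edges tri L (top 75,95 / scene 402,470?) (array([0.6187, 0.293 , 0.155 ]), np.float64(0.002436938126705739)) (array([0.6145, 0.1855, 0.1558]), np.float64(0.0016727262679836715))
spool top [ 0.4038 -0.1163  0.045 ] jar [0.4403 0.1144 0.055 ] knob [ 0.4465 -0.0125  0.03  ]
anvil top [ 0.5056 -0.0076  0.04  ]
knobchest (249, 164) [0.5526 0.0369 0.065 ]
knobchest (285, 164) [ 0.5513 -0.0641  0.065 ]
knobchest (252, 198) [0.456  0.0291 0.065 ]
knobchest (283, 198) [ 0.455  -0.0564  0.065 ]
knobchest (249, 116) [0.6946 0.0361 0.065 ]
knobchest (284, 116) [ 0.6931 -0.0645  0.065 ]
```

Emit:
step_arm(plan="0 0 0 0 0 0 4.85; 0 0 0 0 0 0 4.85; 0 -1.4 3.1 0 0 0 0; 0 -1.4 3.1 0 0 0 0; 0 -1.4 3.1 0 0 0 0; 0 -1.4 3.1 0 0 0 0; 0 -1.4 3.1 0 0 0 0; 0 -1.4 3.1 0 0 0 0; 0 -1.4 3.1 0 0 0 0; 0 -1.4 3.1 0 0 0 0")

```text
clock: 0.93
tool_pos: [0.2513, -0.4008, 0.2263]
orientation: [180.0, -0.0, -176.4]
force: [0.6, 0.7, 0.6]
opening: 0.0269
```

Emit:
step_arm(plan="0 -2.9 2.3 0 0 0 0; 0 -2.9 2.3 0 0 0 0; 0 -2.9 2.3 0 0 0 0; 0 -2.9 2.3 0 0 0 0; 0 -2.9 2.3 0 0 0 0; 0 -2.9 2.3 0 0 0 0; 0 -2.9 2.3 0 0 0 0; 0 0 0 0 0 0 0; 0 0 0 0 0 0 0")

```text
clock: 1.68
tool_pos: [0.4448, -0.2276, 0.226]
orientation: [180.0, -0.1, -176.2]
force: [-1.2, 0.1, -0.3]
opening: 0.0003
```

Emit:
step_arm(plan="0 0 0 3 0 0 0; 0 0 0 3 0 0 0; 0 0 0 3 0 0 0; 0 0 0 3 0 0 0; 0 0 0 3 0 0 0; 0 0 0 2 0 0 0; 0 0 0 1.5 0 0 0; 0 0 0 1.5 0 0 0; 0 0 0 0 0 0 0")

```text
clock: 2.43
tool_pos: [0.441, -0.2295, 0.0239]
orientation: [179.9, -0.3, -176.5]
force: [-0.9, 1.0, -0.7]
opening: 0.0006
```

```bash
python3 - <<'E'
from plant import snapshot
import cv2
s=snapshot("scene")
cv2.imwrite("pics/d.png",cv2.resize(s[110:290,130:300],None,fx=3.3,fy=3.3,interpolation=cv2.INTER_CUBIC))
E
```

```text
(no output)
```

View pics/d.png

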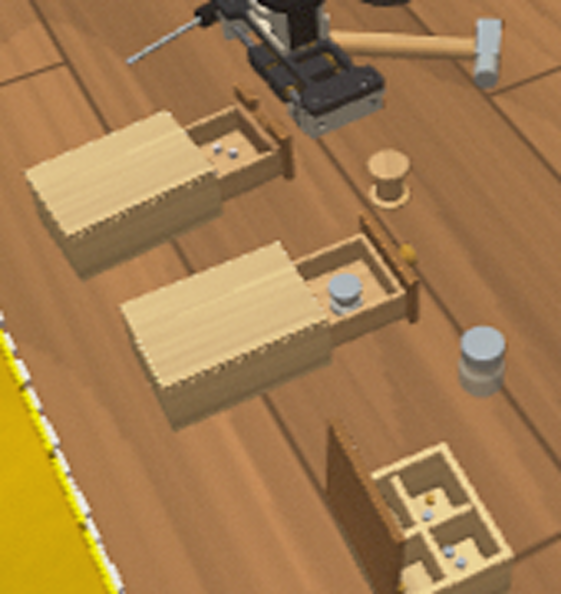

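Gripper stands in front of the scooped panel (gripper ~ (320,90), panel ~ (265,125)), clear of the spool at (388,175). Push.

Emit:
step_arm(plan="0 -0.4 0 0 0 0 0; 0 -0.4 0 0 0 0 0; 0 -0.4 0 0 0 0 0; 0 -0.4 0 0 0 0 0; 0 -0.4 0 0 0 0 0; 0 -0.4 0 0 0 0 0; 0 -0.4 0 0 0 0 0; 0 -0.4 0 0 0 0 0; 0 -0.4 0 0 0 0 0; 0 -0.4 0 0 0 0 0; 0 -0.4 0 0 0 0 0; 0 -0.4 0 0 0 0 0")

```text
clock: 3.48
tool_pos: [0.4919, -0.2259, 0.0264]
orientation: [180.0, -0.0, -176.4]
force: [-2.3, 0.0, -0.4]
opening: 0.0007
```

Emit:
step_arm(plan="0 -0.4 0 0 0 0 0; 0 -0.4 0 0 0 0 0; 0 -0.4 0 0 0 0 0; 0 -0.4 0 0 0 0 0; 0 -0.4 0 0 0 0 0; 0 -0.4 0 0 0 0 0; 0 -0.4 0 0 0 0 0; 0 -0.3 0 0 0 0 0; 0 -0.2 0 0 0 0 0; 0 0 0 0 0 0 0")

```text
clock: 4.32
tool_pos: [0.5255, -0.224, 0.0267]
orientation: [-180.0, 0.0, -176.4]
force: [-0.3, -0.2, -0.1]
opening: 0.0001
```

```bash
python3 - <<'E'
from plant import snapshot,telemetry
import cv2
s=snapshot("scene");t=snapshot("top")
cv2.imwrite("pics/e.png",cv2.resize(s[110:230,130:300],None,fx=4,fy=4,interpolation=cv2.INTER_CUBIC))
cv2.imwrite("pics/e2.png",cv2.resize(t[100:225,300:370],None,fx=4.6,fy=4.6,interpolation=cv2.INTER_CUBIC))
print(telemetry.get_obs()["tool_pos"],telemetry.get_obs()["force"])
E
```

```text
[ 0.52537102 -0.22411745  0.02679737] [ 0.45581121 -0.58649805  0.46226627]
```

View pics/e.png

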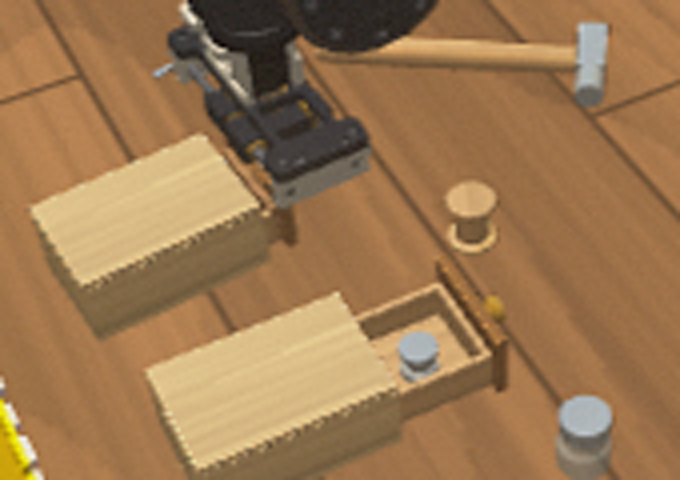

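The drawer stands out by about 1.5–2 cm now, with the panel edge at (285,225) and the chest edge at (262,210). I'll continue slowly.

Emit:
step_arm(plan="0 -0.2 0 0 0 0 0; 0 -0.2 0 0 0 0 0; 0 -0.2 0 0 0 0 0; 0 -0.1 0 0 0 0 0; 0 -0.1 0 0 0 0 0; 0 -0.1 0 0 0 0 0")

```text
clock: 4.92
tool_pos: [0.5338, -0.2235, 0.0266]
orientation: [-180.0, 0.0, -176.4]
force: [-2.5, -0.5, 0.6]
opening: 0.0001
```

Emit:
step_arm(plan="0 -0.1 0 0 0 0 0; 0 -0.1 0 0 0 0 0; 0 -0.1 0 0 0 0 0")

```text
clock: 5.17
tool_pos: [0.5367, -0.2232, 0.0265]
orientation: [180.0, -0.0, -176.4]
force: [-2.0, 0.5, 1.9]
opening: 0.0007
```

Emit:
step_arm(plan="0 -0.1 0 0 0 0 0; 0 -0.1 0 0 0 0 0; 0 -0.1 0 0 0 0 0")

```text
clock: 5.42
tool_pos: [0.5397, -0.223, 0.0265]
orientation: [180.0, -0.0, -176.4]
force: [-1.8, 1.3, 0.5]
opening: 0.0002
```

Emit:
step_arm(plan="0 -0.1 0 0 0 0 0; 0 -0.1 0 0 0 0 0; 0 -0.1 0 0 0 0 0")

```text
clock: 5.67
tool_pos: [0.5426, -0.2228, 0.0265]
orientation: [180.0, -0.0, -176.4]
force: [-4.5, 1.0, 2.2]
opening: 0.0003
```

Emit:
step_arm(plan="0 -0.1 0 0 0 0 0; 0 -0.1 0 0 0 0 0")

```text
clock: 5.83
tool_pos: [0.5426, -0.2228, 0.0263]
orientation: [180.0, -0.2, -176.4]
force: [-9.9, -0.6, 7.4]
opening: 0.0003
```

Emit:
step_arm(plan="0 -0.1 0 0 0 0 0; 0 -0.1 0 0 0 0 0")

```text
clock: 6.0
tool_pos: [0.5426, -0.2228, 0.0261]
orientation: [179.9, -0.4, -176.5]
force: [-14.8, -0.2, 10.6]
opening: 0.0004
```

```bash
python3 - <<'E'
from plant import snapshot,telemetry
import cv2
s=snapshot("scene")
cv2.imwrite("pics/f.png",cv2.resize(s[110:230,130:300],None,fx=4,fy=4,interpolation=cv2.INTER_CUBIC))
E
```

```text
(no output)
```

View pics/f.png

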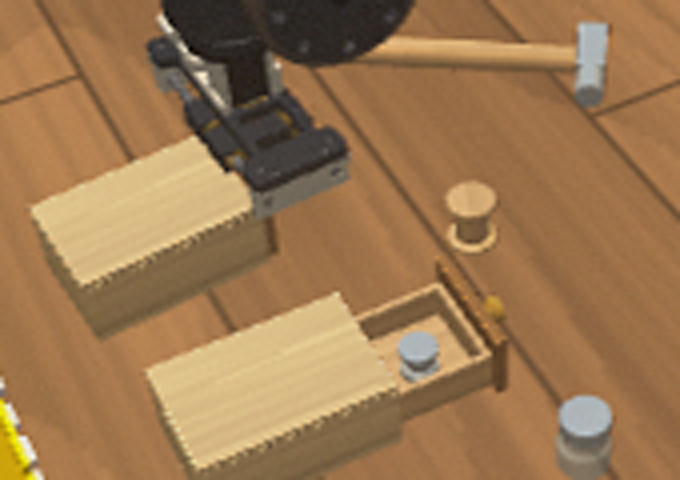

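Contact is firm: x stays at 0.5426 while the force climbs to 15 N, and the picture shows the panel against the chest. Now back off and lift, and check the cabinet clearance.

Emit:
step_arm(plan="0 0.5 0 0 0 0 0; 0 1.5 0 0 0 0 0; 0 2 0 0 0 0 0; 0 0 0 -3 0 0 0; 0 0 0 -3 0 0 0; 0 0 0 -3 0 0 0; 0 0 0 -3 0 0 0; 0 0 0 -3 0 0 0; 0 0 0 -3 0 0 0; 0 0 0 -3 0 0 0; 0 0 0 0 0 0 5.9; 0 0 0 0 0 0 0")

```text
clock: 7.05
tool_pos: [0.5084, -0.2253, 0.2391]
orientation: [-180.0, 0.3, 177.4]
force: [-0.0, 0.3, -1.3]
opening: 0.0003
```

```bash
python3 - <<'E'
from h import *
np.set_printoptions(precision=3,suppress=True)
print("cab bottom",onz("top",180,94,0),onz("top",300,94,0))
for z in(0,.05,.1,.15,.2):print(z,onz("top",180,66,z),onz("top",80,90,z),onz("top",165,104,z))
E
```

```text
cab bottom [0.796 0.253 0.   ] [ 0.79 -0.12  0.  ]
0 [0.89  0.255 0.   ] [0.814 0.566 0.   ] [0.764 0.298 0.   ]
0.05 [0.862 0.243 0.05 ] [0.789 0.539 0.05 ] [0.741 0.284 0.05 ]
0.1 [0.833 0.23  0.1  ] [0.765 0.511 0.1  ] [0.719 0.269 0.1  ]
0.15 [0.805 0.218 0.15 ] [0.74  0.483 0.15 ] [0.697 0.255 0.15 ]
0.2 [0.776 0.206 0.2  ] [0.715 0.456 0.2  ] [0.674 0.24  0.2  ]
```

Emit:
step_arm(plan="0 -1 3.3 0 0 0 0; 0 -1 3.3 0 0 0 0; 0 -1 3.3 0 0 0 0; 0 -1 3.3 0 0 0 0; 0 -1 3.3 0 0 0 0; 0 -1 3.3 0 0 0 0; 0 -1 3.3 0 0 0 0; 0 -1 3.3 0 0 0 0; 0 -1 3.3 0 0 0 0; 0 -1 3.3 0 0 0 0; 0 -1 3.3 0 0 0 0; 0 -1 3.3 0 0 0 0")

```text
clock: 8.05
tool_pos: [0.6429, 0.1675, 0.2353]
orientation: [-180.0, -0.0, 177.9]
force: [0.8, -0.4, 0.1]
opening: 0.0003
```

Emit:
step_arm(plan="0 -1 3.3 0 0 0 0; 0 -1 3.3 0 0 0 0; 0 -0.2 0.7 0 0 0 0; 0 0 0 0 0 0 0")

```text
clock: 8.38
tool_pos: [0.6677, 0.2403, 0.2339]
orientation: [-179.9, -0.1, 178.0]
force: [-0.1, -0.0, 0.2]
opening: 0.0007
```

```bash
python3 - <<'E'
from plant import snapshot,telemetry
import cv2
s=snapshot("scene");t=snapshot("top")
cv2.imwrite("pics/g.png",cv2.resize(s[180:330,160:330],None,fx=4,fy=4,interpolation=cv2.INTER_CUBIC))
cv2.imwrite("pics/g2.png",t)
print(telemetry.get_obs()["tool_pos"],telemetry.get_obs()["orientation"])
E
```

```text
[0.66724883 0.23774411 0.23508015] [-1.79941018e+02 -9.15057637e-02  1.77805404e+02]
```

View pics/g.png

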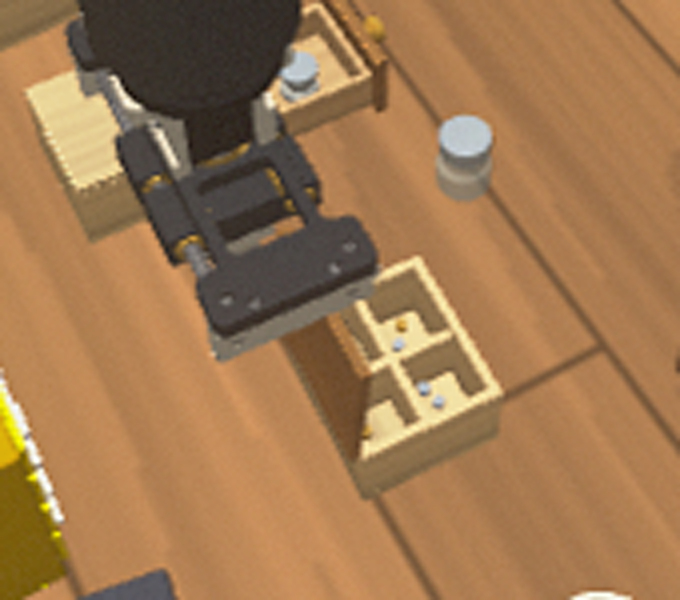

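View pics/g2.png

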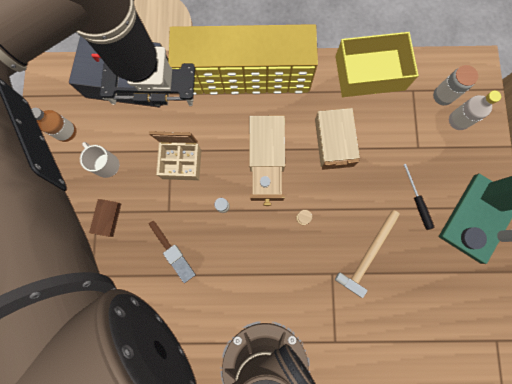

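The gripper is behind the upright lid and above it, with the lid edge at (345,340) in the scene crop. The scooped drawer looks shut in the top view around (338,160). Now lower behind the lid.

Emit:
step_arm(plan="0 0 0 2.5 0 0 0; 0 0 0 2.5 0 0 0; 0 0 0 2.5 0 0 0; 0 0 0 2 0 0 0; 0 0 0 0.8 0 0 0; 0 0 0 0 0 0 0; 0 1 0 0 0 0 0; 0 1 0 0 0 0 0; 0 0.5 0 0 0 0 0; 0 0 0 0 0 0 0")

```text
clock: 9.32
tool_pos: [0.6418, 0.2391, 0.1355]
orientation: [179.9, 0.1, 177.7]
force: [-0.2, 0.4, 0.0]
opening: 0.0004
```

```bash
python3 - <<'E'
from plant import snapshot,telemetry
import cv2
s=snapshot("scene")
cv2.imwrite("pics/i.png",cv2.resize(s[180:330,160:330],None,fx=4,fy=4,interpolation=cv2.INTER_CUBIC))
o=telemetry.get_obs();print(o["tool_pos"],o["force"])
E
```

```text
[0.6423906  0.23921258 0.13529349] [ 0.73720193 -0.03168039 -0.21192352]
```

View pics/i.png

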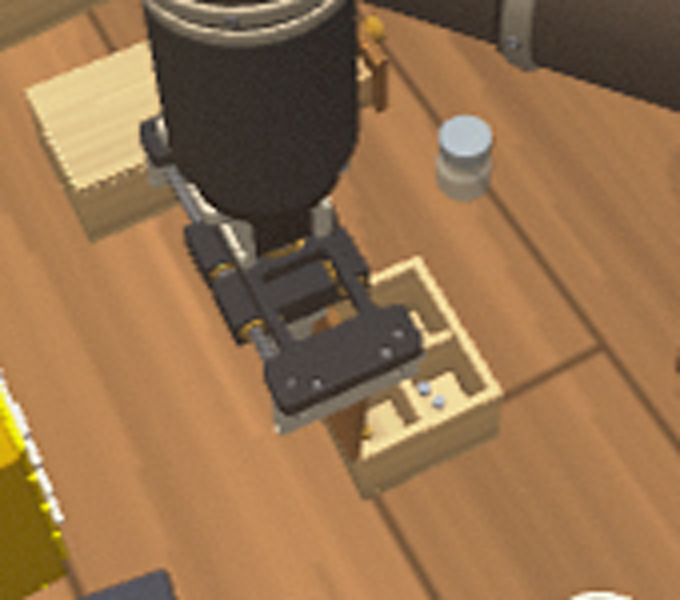

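No contact yet; the lid still stands upright in front of the fingers. Begin pushing it over.

Emit:
step_arm(plan="0 0.4 0 0 0 0 0; 0 0.4 0 0 0 0 0; 0 0.4 0 0.05 0 0 0; 0 0.4 0 0.05 0 0 0; 0 0.4 0 0.1 0 0 0; 0 0.4 0 0.1 0 0 0; 0 0.4 0 0.1 0 0 0")

```text
clock: 9.95
tool_pos: [0.6144, 0.24, 0.1296]
orientation: [180.0, 0.0, 177.7]
force: [1.0, 0.2, 1.3]
opening: 0.0004
```

Emit:
step_arm(plan="0 0.4 0 0.1 0 0 0; 0 0.4 0 0.15 0 0 0; 0 0.4 0 0.15 0 0 0; 0 0.4 0 0.2 0 0 0; 0 0.3 0 0.2 0 0 0; 0 0.3 0 0.2 0 0 0")

```text
clock: 10.45
tool_pos: [0.5922, 0.2407, 0.1193]
orientation: [-180.0, -0.0, 177.7]
force: [0.6, 0.3, 0.9]
opening: 0.0
```

```bash
python3 - <<'E'
from plant import snapshot,telemetry
import cv2
s=snapshot("scene")
cv2.imwrite("pics/j.png",cv2.resize(s[180:330,160:330],None,fx=4,fy=4,interpolation=cv2.INTER_CUBIC))
o=telemetry.get_obs();p=o["tool_pos"];print(p,o["force"],p[0]*.9992-p[1]*.0401-.609)
E
```

```text
[0.59150416 0.24061531 0.11881166] [-1.07794104 -0.08877773  1.08938913] -0.027617720250772804
```

View pics/j.png

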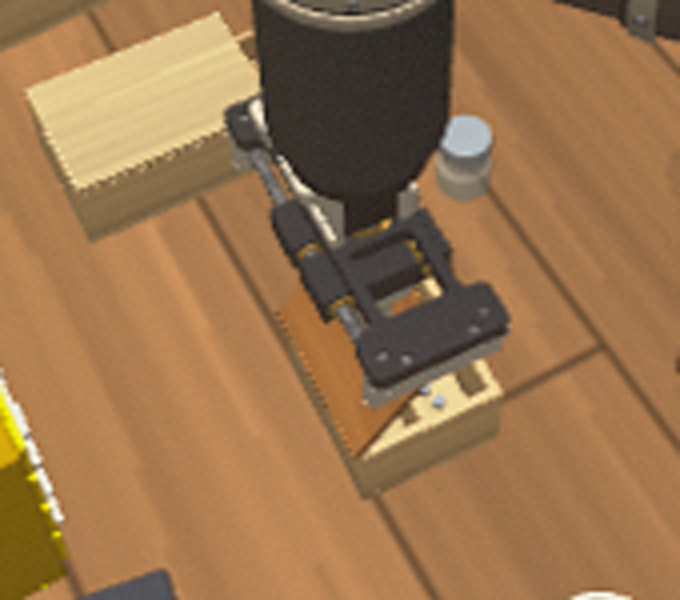

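Lid is following, at about 50°. Continue along the arc.

Emit:
step_arm(plan="0 0.34 0 0.16 0 0 0; 0 0.33 0 0.16 0 0 0; 0 0.33 0 0.3 0 0 0; 0 0.33 0 0.33 0 0 0; 0 0.32 0 0.35 0 0 0; 0 0.3 0 0.35 0 0 0; 0 0.25 0 0.4 0 0 0; 0 0.25 0 0.4 0 0 0; 0 0.2 0 0.4 0 0 0; 0 0.2 0 0.4 0 0 0")

```text
clock: 11.33
tool_pos: [0.5639, 0.2419, 0.0866]
orientation: [-180.0, -0.0, 177.7]
force: [0.9, 0.3, 1.1]
opening: 0.0003
```

Emit:
step_arm(plan="0 0.1 0 0.3 0 0 0; 0 0.1 0 0.3 0 0 0; 0 0.1 0 0.3 0 0 0; 0 0.05 0 0.2 0 0 0")

```text
clock: 11.67
tool_pos: [0.5605, 0.242, 0.0756]
orientation: [-180.0, -0.0, 177.7]
force: [0.2, -0.4, 0.6]
opening: 0.0005
```

```bash
python3 - <<'E'
from plant import snapshot,telemetry
import cv2
s=snapshot("scene")
cv2.imwrite("pics/k.png",cv2.resize(s[180:330,160:330],None,fx=4,fy=4,interpolation=cv2.INTER_CUBIC))
o=telemetry.get_obs();p=o["tool_pos"];print(p,o["force"],p[0]*.9992-p[1]*.0401-.609)
E
```

```text
[0.56031603 0.24189858 0.07531   ] [-1.10088874 -1.07481764 -0.34822866] -0.058832354004921816
```

View pics/k.png

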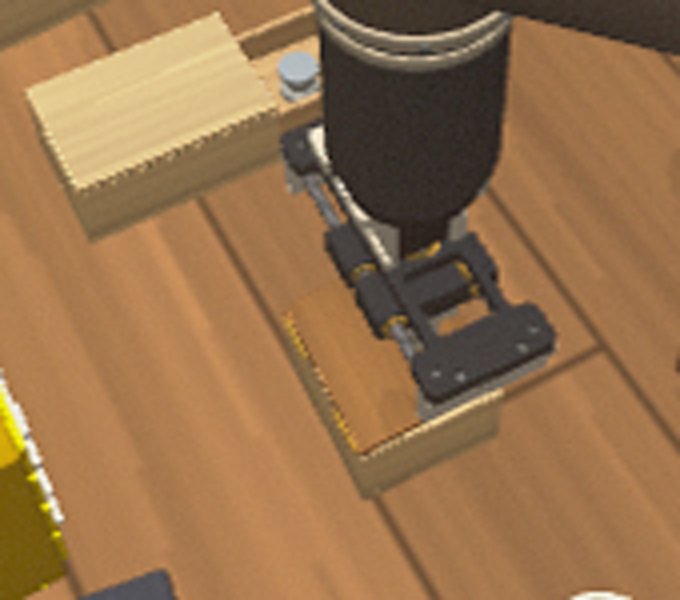

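Almost shut (a thin wedge at the front edge). Press gently down until the force rises.

Emit:
step_arm(plan="0 0 0 0.15 0 0 0; 0 0 0 0.15 0 0 0; 0 0 0 0.1 0 0 0; 0 0 0 0.1 0 0 0")

```text
clock: 12.05
tool_pos: [0.5607, 0.242, 0.071]
orientation: [-180.0, -0.0, 177.7]
force: [-0.3, -0.5, 1.3]
opening: 0.0006
```

Emit:
step_arm(plan="0 0 0 0.1 0 0 0; 0 0 0 0.1 0 0 0")

```text
clock: 12.22
tool_pos: [0.5607, 0.242, 0.069]
orientation: [-180.0, -0.0, 177.7]
force: [-0.1, -0.2, 0.1]
opening: 0.0005
```

Emit:
step_arm(plan="0 0 0 0.1 0 0 0; 0 0 0 0.1 0 0 0")

```text
clock: 12.38
tool_pos: [0.5608, 0.2421, 0.0685]
orientation: [-180.0, 0.0, 177.7]
force: [-7.9, -1.5, 21.4]
opening: 0.0001
```

The lid stopped at z = 0.0685, which is the shut lid's height, with 21 N. Lift clear and check.

Emit:
step_arm(plan="0 0 0 -0.3 0 0 0; 0 0 0 -1 0 0 0; 0 0 0 -3 0 0 0; 0 0 0 -3 0 0 0; 0 0 0 -3 0 0 0; 0 0 0 -3 0 0 0; 0 0 0 -3 0 0 0; 0 -3.5 0 0 0 0 0; 0 -3.5 0 0 0 0 0; 0 -3.5 0 0 0 0 0; 0 -3.5 0 0 0 0 0; 0 0 0 0 0 0 0")

```text
clock: 13.38
tool_pos: [0.7049, 0.2352, 0.2277]
orientation: [-179.9, -0.1, 177.6]
force: [-1.2, -0.7, -1.1]
opening: 0.0004
```

```bash
python3 - <<'E'
from plant import snapshot,telemetry
import cv2
s=snapshot("scene");t=snapshot("top")
cv2.imwrite("pics/l.png",cv2.resize(s[120:310,120:300],None,fx=3.1,fy=3.1,interpolation=cv2.INTER_CUBIC))
cv2.imwrite("pics/m.png",cv2.resize(t[100:290,140:400],None,fx=3,fy=3,interpolation=cv2.INTER_CUBIC))
o=telemetry.get_obs();print(o["tool_pos"],o["force"],o["clock"])
E
```

```text
[0.70134274 0.23571826 0.22854244] [ 7.63112779e-01  6.36951783e-04 -1.63437702e-01] 13.4833
```

View pics/l.png

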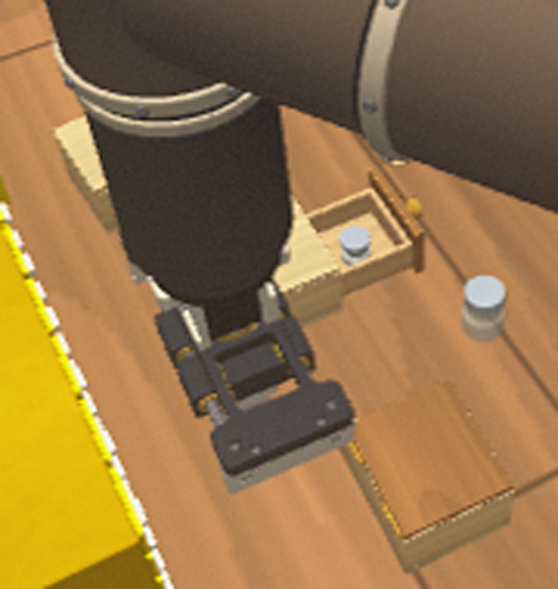

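View pics/m.png

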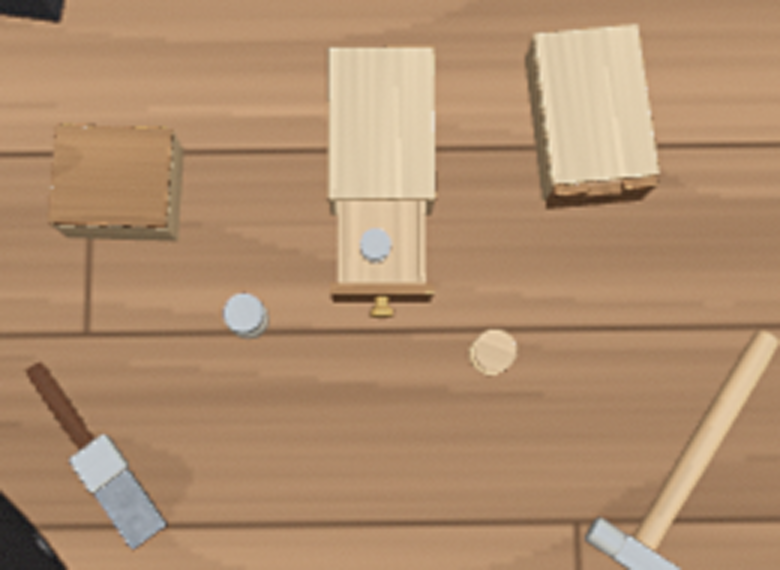

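The top crop shows the lid flat on the box at (115,180) and the scooped front against its chest at (605,188). Converted back to full-image pixels, the anvil (265,182), jar (222,205) and spool (304,217) are where they were at the start. The arm is clear of everything, so I'm handing in.

```bash
python3 -c "
from plant import workorder;print(workorder.close_job())"
```

```text
the job is handed in; nothing more can be done
None
```

The scooped drawer is pushed fully home and the rivet box lid lies shut. I used closed fingertips for both, drawer first, and handed in at about 13.5 s of the 48 s.

- **Drawer:** I pushed it slowly, at 1 mm per step near the end. It stopped at TCP x = 0.5426 while the force rose to about 15 N along x. The last top view shows the front against the chest.
- **Lid:** I pushed it over from behind along its arc, then pressed down until it stopped at z = 0.0685, the height of the shut lid. The last wrist reading was about 21 N upward and 8 N sideways. Both views show it flat.
- **Everything else:** The knobbed drawer is still open with the anvil in it. The anvil, jar and spool are at their starting pixels. The hammer and brush look unmoved; I did not re-check the mug, block and screwdriver in the last crops. The arm ended clear in the air, reading under 1 N.

No check failed or disagreed; the hand-in reported no verdict.

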